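# Load a soldering jig and clip its heat sink

## Task

Load the white soldering jig for the next power board: set the tall wide capacitor into the wide bore and the slim one into the narrow bore, pins up and fully home. Squeeze the spring clamp open and clip it squarely, lying flat as it is now, onto the overhanging upright edge of the heat sink and the steel fence behind it, with both jaw pads fully on, so that it holds the heat sink flat against the fence. Leave the short capacitor and the rest of the bench where they are, and do not knock the heat sink over.

Things in the scene. Friction and masses are not known exactly. Their poses are not given: they have to be found in the camera images.
- jig: White jig fixed on a 3 mm bench mat (mat top z = 0.003 m). Origin: underside. Block x -45 to 45 mm, y -70 to 80, 40 high; bores at x 0: wide y 45, narrow y -15, mouths chamfered 2. Four 8 mm steel pillars at x +-39, y 74 and -60 rise to z 82. Ledge x +-45, y -125 to -70, 12 high, carries the heat sink. Steel fence: see fence_edge. Yaw between about 0.25 and 0.95 rad.
- wide_bore (a point): Middle of the floor of the wide bore: diameter 38 mm, 28 mm deep; its mouth is 40 mm above the jig's underside. Axes as the jig's.
- narrow_bore (a point): Middle of the floor of the narrow bore: diameter 28 mm, 18 mm deep; its mouth is 40 mm above the jig's underside. Axes as the jig's.
- fence_edge (a point): Mid-height of the fence's free upright edge, on its heat-sink face: jig x -80 mm, y -76, z 47; jig's axes. Fence: steel plate, here y 0 to 6, x 0 to 125, z -35 to 35; its first 35 mm overhang the block, in free air. The clamp goes on from -x, jaws to +x, one pad behind the fence (+y), one on the heat sink's flange (-y): 10 mm together, plus a 1 to 3 mm gap that the clamp closes.
- heat_sink: Loose bare aluminium heat sink, 160 g, standing on the ledge along the fence: plate x +-55 mm, y -4 to 0, 70 high, five fins 20 mm deep on the -y side from x -20 to 48. Origin: underside, mid-length, on the flat back face that must lie on the fence. Its -x end is a bare overhanging flange 35 mm long, level with the fence's free end within 2 mm. It keeps its place along the fence.
- cap_wide: Capacitor, black can 35 mm in diameter, 70 mm tall, about 95 g, standing upside down (two 5 mm pins on top), its foot tapered in by 2 mm. Origin: middle of its underside, z up. Belongs in the wide bore, where it stands 42 mm out of the block.
- cap_slim: Capacitor, black can 25 mm in diameter, 60 mm tall, about 45 g, pins on top, foot tapered in by 2 mm. Origin: middle of its underside. Belongs in the narrow bore, where it stands 42 mm out of the block.
- cap_short: Bystander, not for this jig: black capacitor 30 mm in diameter, only 42 mm tall. Origin: middle of its underside.
- clamp: Steel spring clamp, 76 g, lying on its side, 26 mm thick, 130 mm long. Origin: on the upright pivot axis, underside. x along the middle line when shut: jaws to +x, ending at 61 mm; rubber pads x 40 to 58, 20 high; black handle paddles to -x, 36 mm long, ending at -69. The frame goes with the arm at +y, which turns by +half the joint's value from the middle line.
- clamp_arm (a joint): Opening of the clamp: 0 shut, about 0.17 rad nipping 10 mm with the pads flat, 0.5 fully squeezed (a stop). Full opening takes about 14 N at mid-paddle; let go, it springs shut and nips with about 12 N.
- clamp_jaws (a point): Middle between the jaw pads when shut: 49 mm ahead of the pivot, 13 mm above the underside; goes with the +y arm. Fully squeezed, the pads are at least 23 mm apart.
- clamp_handles (a point): Where to pinch: midway between the paddles when shut, 48 mm behind the pivot, 13 mm above the underside; goes with the +y arm. Over their outsides the paddles taper: shut 52 to 63 mm, widest at the ends; nipping 10 mm 47 to 51; squeezed to the stop 34 (near the pivot) to 28, and the pivot is then about 54 mm ahead of the pinch, the clamp in line with the fingers.
- flux_bottle: Bystander: white bottle, 38 mm in diameter, 95 mm tall. Origin: underside.
- tip_cleaner: Bystander: round steel pot of brass wool, 68 mm in diameter, 45 mm high. Origin: underside.
- screwdriver: Bystander: screwdriver 190 mm long lying along its x, 26 mm thick. Origin: mid-length, underside.
- solder_spool: Bystander: green spool of solder, 54 mm in diameter, 44 mm high. Origin: underside.
- side_cutters: Bystander: side cutters lying along their x, 135 mm long, 45 mm wide, 12 mm high, blue handles to -x. Origin: underside.
- spare_board: Bystander: green circuit board 100 by 60 mm lying flat, 17 mm high. Origin: middle of its underside.
Things that resemble listed ones, but are neither listed nor needed, are in the scene too. Leave any orange look-alike of the cap_slim alone.

How it is judged:
By the outcome, as a careful person would: the job done as asked, in the order asked, and still so for the second after the job is handed in, with the robot touching nothing.
It also fails if it takes over 69 s, if anything falls off the work surface, if the arm or the gripper's body presses on something with over 40 N, if the wrist force passes 120 N, or if a joint passes its speed limit or range.

## Robot

A 7-joint arm with a two-finger parallel gripper is mounted at the origin on the work surface. World frame = base frame: x ahead of the robot, y to its left, z up, the work surface at z = 0. Lengths are in mm, angles in rad, forces in N, time in s.
With the tool pointing down it reaches from about 350 to 900 mm from the base axis. Payload 8.1 kg.
Tool frame: the origin (TCP) lies on the centre line of the jaws, within the pads' length; the fingertips stand 17 mm ahead of it and the grasp point (between the pads) lies 2 mm behind it; z points along the fingers, y is the direction in which the jaws open and shut (so a half turn about z gives the same grasp; the last joint's range is limited). The gripper opens to 85 mm and grips with 20 to 120 N. Pads are 22 mm wide; open, the fingers measure 114 mm over their backs; the gripper's body (76 mm by 85 mm) begins 54 mm behind the grasp point. The pads swing forward as they close: fully open they stand 13 mm farther back than shut.
Start: joints at [1.012, 0.434, 0.025, 1.573, -0.012, 1.134, -0.075], TCP at [275.093, -561.217, 248.323] pointing down, gripper open.
Joint ranges: [-2.62, 2.62], [-0.44, 2.09], [-1.27, 1.32], [0.08, 2.57], [-1.32, 4.46], [0.12, 2], [-2.74, 2.74]. Speed limits (rad/s): [2.22, 2.22, 3.01, 3.01, 3.14, 3.14, 3.14].

## Interface

Orientations are given as a unit quaternion [w, x, y, z].
In Python, from cell import * gives the robot as it stands. The module is installed in compiled form; this text tells all that it offers.
- The arm moves only by the tool drive_tool, never from a script. Its argument "motion" is text: rows parted by semicolons, each of 6 numbers parted by spaces: the shift along the tool's x, y, z in mm, then the turn, a rotation vector about the tool's x, y, z in rad. In form: x y z rx ry rz; .... A call has 1 to 10 rows; each row shifts and turns the pose as measured when the row begins, along the tool's axes as they then stand; what a row does not reach is not made up. A row lasts 1/8 s, in which the tool goes at most 62.5 mm and 10.7 degrees, less where a joint would pass 70% of its speed; a pose out of reach is approached as far as the arm can. A call is refused whole if a number of a shift passes 62.5 or a number of a turn 0.188, either way. A call with a gripper value outside its range is refused whole. "grip" is the closure, from -1 (fully open) to 1 (shut), set as the call begins (left out, the last holds). The fingers move at their own pace and stop on an object; "squeeze" is the grip in N (left out, the last holds). Time passes only in rows, so rows that do not move let the fingers close. It gives the time, the measured TCP pose, the force and the opening at its end, in the units of the state.
- sense(): the state, without advancing time (a new reading comes with each control period).
- camera(name): name is "side" or "top" or "wrist"; returns the picture (400x640x3 uint8, red, green, blue); there is no depth.
- calibration(name): a dict with "fov_y" (degrees; the focal length in pixels is half the picture's height over the tangent of half this angle, whatever the lens; pixels are square), "cx", "cy" (the principal point, pixels), "R" (3x3) and "t" (3): a world point X has camera coordinates R X + t. Camera axes: x right, y down, z forward; pixel columns grow to the right and rows downward; lengths in mm; the calibration is good to about 2 mm. The wrist camera is an equidistant fisheye: a pixel r from the principal point sees the ray r / f radians off the axis. A picture is of the moment at which its call begins: read the wrist's pose just before it. calibration takes no time and is no camera call; for the wrist camera it gives the pose at the moment of the call.
- sign_off(): hands the job in, once; it reports no verdict.
The state is a dict: "time": time; "q": joint angles; "joint_velocities": joint speeds; "tau": joint torques, N m; "position": TCP position; "tcp_rot": TCP orientation; "wrist_force": force on the tool from outside, world axes, zero at the start; "torque": the same for the moment, N m; "grip_width": finger opening in mm.
Only numpy, scipy, OpenCV 4.12 (cv2) and the standard library are available. Lean on these libraries where they do the work, as an engineer would, in place of code of your own. Each camera call takes 0.05 s, during which the arm holds its last target. There are 200 camera calls.

## Working session

There is one attempt and no reset: what is moved stays moved. The work goes in short steps, Python scripts to look and compute and a tool call to move; the robot and the scene stay as the last step left them, time stands still between calls to the robot, and variables do not carry over. Pictures are saved under pics/ and viewed, about 8 in all and at most 12, crops included, and the job is handed in when it is done.

Besides the shell and the picture viewer there is one more tool, called after ">>>" as a command line: name --argument value ..., lists and objects as JSON in quotes. drive_tool: Moves the arm, as the interface text tells. Its arguments: {"type":"object","properties":{"motion":{"type":"string"},"grip":{"type":"number"},"squeeze":{"type":"number"}},"required":["motion"]}

```bash
mkdir -p pics; cat > h.py <<'E'
from cell import *
import numpy as np, cv2, json
from scipy.spatial.transform import Rotation as Ro
def snap(n,f):
    c=calibration(n); im=camera(n); cv2.imwrite('pics/'+f+'.png',im[:,:,::-1]); 
    json.dump({k:(np.asarray(v).tolist()) for k,v in c.items()},open('pics/'+f+'.json','w')); return im
def cal(f): return {k:np.array(v) for k,v in json.load(open('pics/'+f+'.json')).items()}
def ray(f,u,v):
    c=cal(f); F=200/np.tan(np.radians(c['fov_y']/2)); d=np.array([u-c['cx'],v-c['cy']],float)
    if 'wrist' in f:
        r=np.hypot(*d); th=r/F; p=np.array([*(d/max(r,1e-9)*np.sin(th)),np.cos(th)])
    else: p=np.array([*(d/F),1.])
    return -c['R'].T@c['t'], c['R'].T@p
def atz(f,u,v,z):
    o,d=ray(f,u,v); return o+d*(z-o[2])/d[2]
def proj(f,X):
    c=cal(f); F=200/np.tan(np.radians(c['fov_y']/2)); p=c['R']@np.array(X,float)+c['t']
    if 'wrist' in f:
        r=np.hypot(p[0],p[1]); th=np.arctan2(r,p[2]); return np.array([c['cx'],c['cy']])+p[:2]/r*th*F
    return np.array([c['cx'],c['cy']])+p[:2]/p[2]*F
def crop(f,u0,v0,u1,v1,s,out):
    im=cv2.imread('pics/'+f+'.png')[v0:v1,u0:u1]; cv2.imwrite('pics/'+out+'.png',cv2.resize(im,None,fx=s,fy=s,interpolation=cv2.INTER_CUBIC))
def st():
    s=sense(); print('t',s['time'],'pos',np.round(s['position'],1),'q',np.round(s['tcp_rot'],4),'F',np.round(s['wrist_force'],1),'w',s['grip_width'],'j',np.round(s['q'],2))
E
python3 - <<'E'
from h import *
st()
for n in('top','side','wrist'):
    snap(n,n+'0'); c=cal(n+'0'); print(n,c['fov_y'],c['cx'],c['cy'],np.round(-c['R'].T@c['t']),np.round(c['R'],2).tolist())
a=[cv2.imread(f'pics/{n}0.png') for n in('top','side')]
cv2.imwrite('pics/ts.png',cv2.resize(np.vstack(a),(480,600)))
E
```

```text
t 0.0 pos [ 274.9 -560.8  247.5] q [-7.000e-04  9.741e-01  2.260e-01 -2.000e-04] F [0.2 0.3 0.2] w 85.26311794742347 j [ 1.01  0.44  0.02  1.57 -0.01  1.13 -0.08]
top 47.252249385774405 321.93455886129 198.8169733655755 [ 380.  -24. 1209.] [[-0.01, -1.0, -0.02], [-0.99, 0.01, -0.11], [0.11, 0.02, -0.99]]
side 51.18425069000402 318.2340338831359 198.24637837997807 [ 71. 753. 872.] [[-0.87, -0.49, 0.01], [-0.34, 0.6, -0.72], [0.35, -0.63, -0.69]]
wrist 65.70646984690485 319.3191625342688 197.38465295660112 [ 337. -530.  374.] [[0.44, -0.9, -0.0], [-0.86, -0.42, 0.27], [-0.24, -0.12, -0.96]]
```

View pics/top0.png

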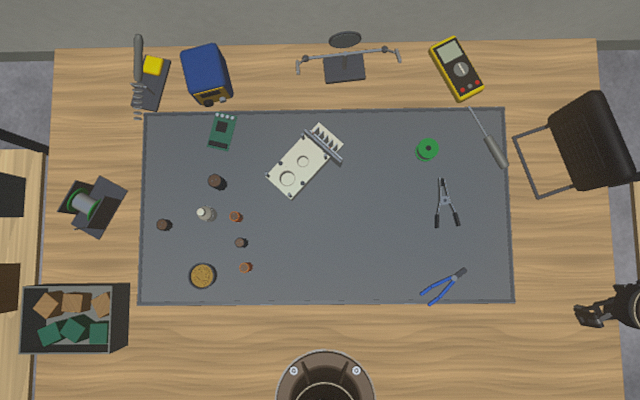

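View pics/side0.png

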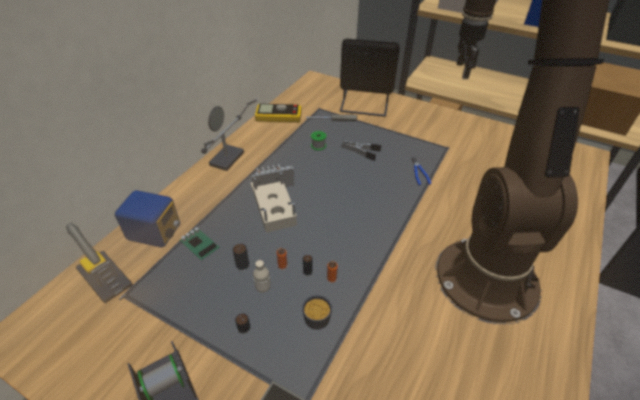

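Top view: wide cap is the tall black one (216,182), short cap (164,225), slim black (240,243); orange look-alikes at (236,216) and (246,267). The jig is at ~(305,165), the clamp at (446,200) with its jaws away from the robot. Next, one enlarged composite to confirm this and read points.

```bash
python3 - <<'E'
from h import *
im=cv2.imread('pics/top0.png')
def c(u,v,w,h,s): return cv2.resize(im[v:v+h,u:u+w],None,fx=s,fy=s,interpolation=cv2.INTER_CUBIC)
a=c(255,110,100,100,4); b=c(420,160,100,100,4); d=c(150,160,110,50,4)
d=c(150,165,200,110,4)[:200*1+0:,:]
out=np.zeros((600,800,3),np.uint8); out[:400,:400]=a; out[:400,400:]=b[:, :400]
d=c(200,165,80,50,4); e=c(200,215,80,50,4); out[400:,:320]=d; out[400:,320:640]=e; out[400:,640:]=c(145,205,40,50,4)
cv2.imwrite('pics/comp.png',out)
E
```

```text
(no output)
```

View pics/comp.png

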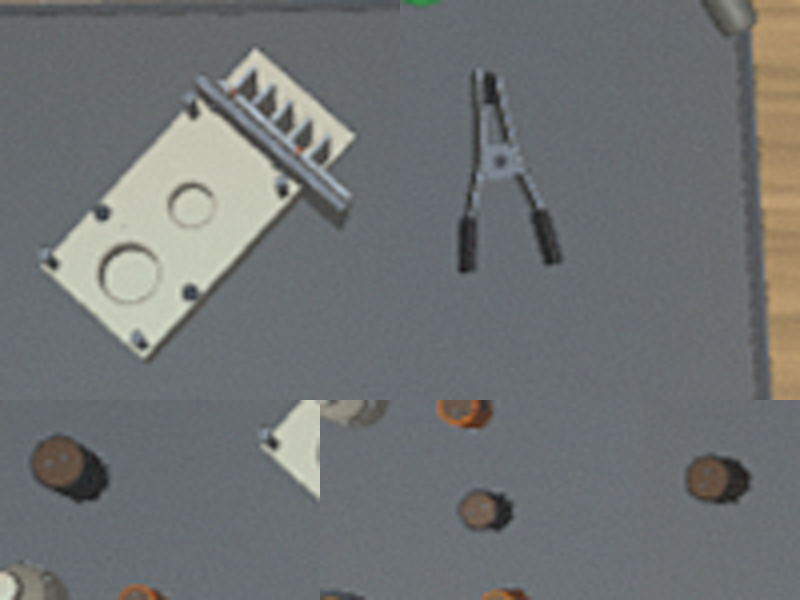

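The composite confirms the tall wide can (crop 58,462) and the slim black can (483,510). The jig's bores are at crop (130,272) and (192,205), and the fence's free end is lower right, at (345,205). The clamp pivot is at (500,160), with paddles at (467,245) and (547,237).

```bash
python3 - <<'E'
from h import *
P=lambda a,b,u0,v0,cu,cv,z:np.round(atz('top0',u0+(a-cu+.5)/4-.5,v0+(b-cv+.5)/4-.5,z),1)
print('wide',P(58,462,200,165,0,400,73)); print('slim',P(483,510,200,215,320,400,63)); print('short',P(709,478,145,205,640,400,45))
w=P(130,272,255,110,0,0,43);n=P(192,205,255,110,0,0,43);d=w-n;print(w,n,np.linalg.norm(d),'yaw',np.arctan2(-d[0],d[1]))
print('c',P(40,265,255,110,0,0,43),P(148,358,255,110,0,0,43))
p=P(500,160,420,160,400,0,29);a=P(467,245,420,160,400,0,27);b=P(547,237,420,160,400,0,27);print('piv',p,a,b,np.linalg.norm(a-b),'jaw',P(484,72,420,160,400,0,29))
# side projections of these for check
s=[proj('side0',X) for X in (P(58,462,200,165,0,400,73),P(483,510,200,215,320,400,63),w,n,p)]
print(np.round(s,1).tolist()); print('side cam', np.round(-cal('side0')['R'].T@cal('side0')['t']))
E
```

```text
wide [556.5 272.5  73. ]
slim [400.1 206.3  63. ]
short [448.4 412.8  45. ]
[565.2  90.8  43. ] [608.6  50.5  43. ] 59.22541684108266 yaw 0.8224182792713781
c [570.5 149.1  43. ] [509.2  79.3  43. ]
piv [ 504.8 -314.9   29. ] [ 450.3 -292.2   27. ] [ 454.9 -343.5   27. ] 51.505824913304714 jaw [ 562.3 -306.8   29. ]
[[238.6, 248.0], [307.3, 256.7], [277.0, 209.5], [272.0, 195.6], [358.1, 144.2]]
side cam [ 71. 753. 872.]
```

```bash
cat >> h.py <<'E'
def yawy():
    R=Ro.from_quat(np.roll(sense()['tcp_rot'],-1)).as_matrix(); return R
def plan(target,psi=None,n=10,tool=None):
    """rows to bring TCP to target with tool vertical and tool y at world yaw psi (tool: full 3x3 goal instead)"""
    s=sense(); R=yawy(); p=np.array(s['position'])
    if tool is None:
        if psi is None: psi=np.arctan2(R[1,1],R[0,1])
        y=np.array([np.cos(psi),np.sin(psi),0]); z=np.array([0,0,-1.]); tool=np.column_stack([np.cross(y,z),y,z])
    rv=Ro.from_matrix(R.T@tool).as_rotvec()/n; dp=(np.array(target)-p)/n; rows=[]
    for k in range(n):
        rows.append(' '.join('%g'%v for v in [*np.round(R.T@dp,1),*np.round(rv,3)])); R=R@Ro.from_rotvec(rv).as_matrix()
    for i in range(0,n,10): print('; '.join(rows[i:i+10]))
E
python3 - <<'E'
from h import *
st(); plan([556,272,180],.822,16)
E
```

```text
t 0.15 pos [ 274.9 -560.9  247.7] q [-6.000e-04  9.741e-01  2.259e-01 -2.000e-04] F [ 0.3 -0.8 -1.2] w 85.66902394953125 j [ 1.01  0.44  0.02  1.57 -0.01  1.13 -0.08]
38.7 -39 4.3 -0 -0 -0.121; 43.1 -34 4.3 -0 -0 -0.121; 46.9 -28.6 4.3 -0 -0 -0.121; 50 -22.7 4.3 -0 -0 -0.121; 52.4 -16.5 4.3 -0 -0 -0.121; 54 -10.1 4.3 -0 -0 -0.121; 54.8 -3.5 4.2 -0 -0 -0.121; 54.8 3.2 4.2 -0 -0 -0.121; 54.1 9.8 4.2 -0 -0 -0.121; 52.5 16.2 4.2 -0 -0 -0.121
50.1 22.5 4.2 -0 -0 -0.121; 47.1 28.3 4.2 -0 -0 -0.121; 43.3 33.8 4.2 -0 -0 -0.121; 38.9 38.8 4.2 -0 -0 -0.121; 33.9 43.2 4.2 -0 -0 -0.121; 28.5 47 4.2 -0 -0 -0.121
```

>>> drive_tool --motion "39 -39 4 0 0 -0.12; 43 -34 4 0 0 -0.12; 47 -29 4 0 0 -0.12; 50 -23 4 0 0 -0.12; 52 -17 4 0 0 -0.12; 54 -10 4 0 0 -0.12; 55 -4 4 0 0 -0.12; 55 3 4 0 0 -0.12; 54 10 4 0 0 -0.12; 52 16 4 0 0 -0.12" --grip -1 --squeeze 30

```text
time: 1.4
position: [446.6, -26.7, 205.1]
tcp_rot: [0.0, 0.665, 0.747, -0.001]
wrist_force: [0.2, -0.3, -0.3]
grip_width: 85.3
```

>>> drive_tool --motion "50 23 4 0 0 -0.12; 47 28 4 0 0 -0.12; 43 34 4 0 0 -0.12; 39 39 4 0 0 -0.12; 34 43 4 0 0 -0.12; 28 47 4 0 0 -0.12"

```text
time: 2.15
position: [547.0, 296.6, 178.9]
tcp_rot: [0.001, 0.35, 0.937, -0.002]
wrist_force: [0.9, -0.4, 0.0]
grip_width: 85.6
```

```bash
python3 - <<'E'
from h import *
st(); plan([556,272,180],.822,4)
E
```

```text
t 2.15 pos [547.  296.6 178.9] q [ 7.000e-04  3.499e-01  9.368e-01 -1.700e-03] F [ 0.9 -0.4  0. ] w 85.59851196346514 j [-0.15  0.58 -0.66  1.62  0.4   1.08 -0.07]
-5.7 -3.2 -0.2 -0.001 0.001 0.008; -5.8 -3.1 -0.3 -0.001 0.001 0.008; -5.8 -3.1 -0.3 -0.001 0.001 0.008; -5.8 -3 -0.3 -0.001 0.001 0.008
```

>>> drive_tool --motion "-10 -6 0 0 0 0.015; -10 -6 0 0 0 0.015; 0 0 0 0 0 0"

```text
time: 2.52
position: [553.4, 277.0, 177.3]
tcp_rot: [-0.001, 0.362, 0.932, -0.002]
wrist_force: [-0.5, -0.2, -1.2]
grip_width: 85.2
```

```bash
python3 - <<'E'
from h import *
st(); snap('wrist','wrist1'); print(proj('wrist1',[556.5,272.5,73]),proj('wrist1',[565,90.8,43]),proj('wrist1',[608.6,50.5,43]),proj('wrist1',[400,206,63]))
im=cv2.imread('pics/wrist1.png'); print(np.round(-cal('wrist1')['R'].T@cal('wrist1')['t']))
E
```

```text
t 2.525 pos [553.4 277.  177.3] q [-8.000e-04  3.621e-01  9.321e-01 -1.500e-03] F [-0.5 -0.2 -1.2] w 85.19476260785194 j [-0.12  0.58 -0.66  1.63  0.39  1.07 -0.06]
[317.13746155 209.26099395] [200.61724002 312.00646868] [210.05519161 350.74286694] [139.1387227  126.67547582]
[504. 325. 303.]
```

View pics/wrist1.png

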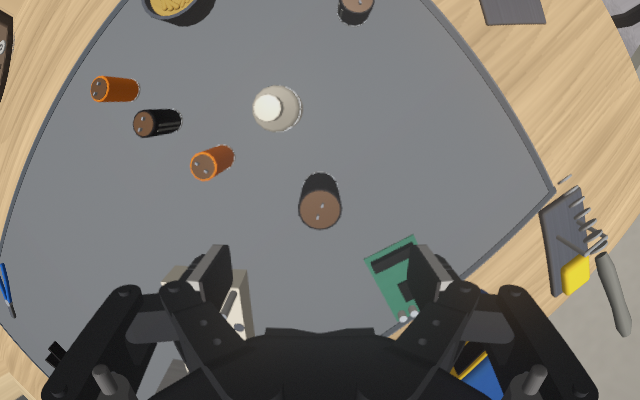

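Wrist view: wide cap top at (320,208), 3 px from prediction; slim top at (145,124), short cap at (357,5), bottle at (277,107).

```bash
python3 - <<'E'
from h import *
w=atz('wrist1',320,208,73);print(w,atz('wrist1',145,124,63)); plan([w[0],w[1],57],.822,4)
E
```

```text
[557.2462762  274.84755152  73.        ] [403.05810843 212.00691591  63.        ]
-1.2 0.3 30.1 -0.001 -0 0.002; -1.2 0.3 30.1 -0.001 -0 0.002; -1.2 0.3 30.1 -0.001 -0 0.002; -1.2 0.3 30.1 -0.001 -0 0.002
```

>>> drive_tool --motion "-2 0 30 0 0 0.003; -2 0 30 0 0 0.003; -1 0 30 0 0 0.003; 0 0 30 0 0 0; 0 0 0 0 0 0"

```text
time: 3.2
position: [558.3, 269.5, 57.3]
tcp_rot: [0.001, 0.369, 0.929, -0.001]
wrist_force: [0.4, -0.1, 0.9]
grip_width: 85.3
```

>>> drive_tool --motion "0 0 0 0 0 0; 0 0 0 0 0 0; 0 0 0 0 0 0; 0 0 0 0 0 0; 0 0 0 0 0 0; 0 0 0 0 0 0" --grip 1 --squeeze 35

```text
time: 3.95
position: [560.2, 270.3, 62.2]
tcp_rot: [0.003, 0.37, 0.929, 0.002]
wrist_force: [-0.1, -0.4, -0.6]
grip_width: 34.0
```

```bash
python3 - <<'E'
from h import *
st()
E
```

```text
t 3.95 pos [560.2 270.3  62.2] q [0.0033 0.37   0.929  0.0017] F [-0.1 -0.4 -0.6] w 34.004997852970455 j [-0.15  0.7  -0.58  1.73  0.5   0.85 -0.15]
```

>>> drive_tool --motion "0 0 -35 0 0 0; 0 0 -35 0 0 0; 0 0 -35 0 0 0; 0 0 0 0 0 0"

```text
time: 4.45
position: [558.8, 270.1, 169.1]
tcp_rot: [0.002, 0.37, 0.929, 0.001]
wrist_force: [0.3, 0.0, -1.2]
grip_width: 33.5
```

```bash
python3 - <<'E'
from h import *
st(); plan([568,87,168],.822,5)
E
```

```text
t 4.45 pos [558.8 270.1 169.1] q [2.400e-03 3.697e-01 9.292e-01 8.000e-04] F [ 0.3  0.  -1.2] w 33.47700362751157 j [-0.11  0.59 -0.65  1.64  0.4   1.05 -0.07]
-26.5 -25.3 0.2 0.001 0.001 -0.002; -26.5 -25.4 0.2 0.001 0.001 -0.002; -26.4 -25.4 0.2 0.001 0.001 -0.002; -26.4 -25.5 0.2 0.001 0.001 -0.002; -26.3 -25.5 0.2 0.001 0.001 -0.002
```

>>> drive_tool --motion "-26 -25 0 0 0 0; -26 -25 0 0 0 0; -26 -25 0 0 0 0; -26 -25 0 0 0 0; -22 -21 0 0 0 0; 0 0 0 0 0 0; 0 0 0 0 0 0"

```text
time: 5.32
position: [564.1, 89.8, 162.6]
tcp_rot: [-0.001, 0.369, 0.929, -0.001]
wrist_force: [0.2, -0.7, -1.1]
grip_width: 33.9
```

```bash
python3 - <<'E'
from h import *
st(); snap('wrist','wrist2'); snap('top','top2'); snap('side','side2'); print(np.round([proj('wrist2',X) for X in ([565.2,90.8,43],[608.6,50.5,43])]))
a=cv2.imread('pics/wrist2.png')
b=cv2.resize(cv2.imread('pics/top2.png')[120:200,260:340],(240,240),interpolation=cv2.INTER_CUBIC); c=cv2.resize(cv2.imread('pics/side2.png')[140:240,220:353],(320,240),interpolation=cv2.INTER_CUBIC)
o=np.zeros((600,640,3),np.uint8); o[:400]=a; o[400:,:240]=b[:200]; o[400:,320:]=c[:200]
cv2.imwrite('pics/m2.png',a)
E
```

```text
t 5.325 pos [564.1  89.8 162.6] q [-0.0012  0.369   0.9294 -0.0014] F [ 0.2 -0.7 -1.1] w 33.91406165170014 j [ 0.21  0.52 -0.66  1.77  0.38  0.98  0.22]
[[321. 198.]
 [321. 262.]]
```

View pics/m2.png

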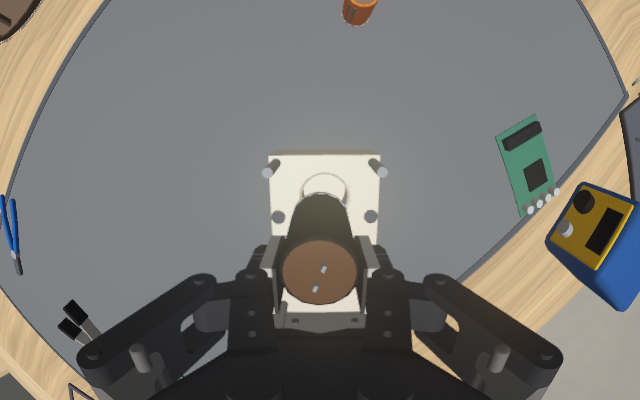

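Wrist view: the cap is held with its top disc at (319,271), 74 px wide. Pillar tops are at (267,173) and (382,172), block corners at (270,155) and (382,153), and part of the bore rim is around (324,175).

```bash
python3 - <<'E'
from h import *
f='wrist2'
a,b=atz(f,267,173,85),atz(f,382,172,85); print('pillars',a,b,np.linalg.norm(a-b),'mid',(a+b)/2)
c,d=atz(f,270,155,43),atz(f,382,153,43); print('corners',c,d,np.linalg.norm(c-d),(c+d)/2)
for q in((a,b),(c,d)):
    v=q[1]-q[0]; print('yaw',np.arctan2(v[1],v[0]))
y=np.array([-np.sin(.822),np.cos(.822),0])
print('wide bore est',(a+b)/2-29*y,(c+d)/2-35*y,'rim back edge',atz(f,324,173.5,43)-21*y)
o,r=ray(f,319,271); r/=np.linalg.norm(r); X=o+r*146.4; print('cap top by size',X)
p=np.array(sense()['position']);R=yawy()
for z in (176,171,166): print(z, R.T@(atz(f,319,271,z)-p))
E
```

```text
pillars [519.15076333  84.3946466   85.        ] [571.98449177 141.54039177  85.        ] 77.82698151223926 mid [545.56762755 112.96751918  85.        ]
corners [511.28184801  85.6328571   43.        ] [571.91477153 152.55561005  43.        ] 90.3050733676842 [541.59830977 119.09423357  43.        ]
yaw 0.8245855600558113
yaw 0.8346687179233154
wide bore est [566.81038301  93.22555017  85.        ] [567.23611808  95.26771925  43.        ] rim back edge [567.67900152  92.41198878  43.        ]
cap top by size [566.574662    88.47333275 160.8401756 ]
176 [  5.56280325   0.26441349 -13.06267236]
171 [ 2.76104963  0.24906829 -8.06489818]
166 [-0.040704    0.23372308 -3.06712399]
```

```bash
python3 - <<'E'
from h import *
im=cv2.imread('pics/wrist2.png'); print(im[271,300],im[250,319])
h=cv2.cvtColor(im,cv2.COLOR_BGR2HSV); m=((abs(im.astype(int)-im[271,300].astype(int)).max(2))<28).astype(np.uint8)
m[:220]=0;m[330:]=0;m[:,:260]=0;m[:,380:]=0
cs,_=cv2.findContours(m,cv2.RETR_EXTERNAL,cv2.CHAIN_APPROX_NONE); c=max(cs,key=cv2.contourArea); print(cv2.fitEllipse(c),cv2.boundingRect(c))
for z in (161,166,171,176):
    X=atz('wrist2',319,271,z); print(z,proj('top2',X),proj('side2',X))
crop=lambda f,u,v:cv2.resize(cv2.imread(f'pics/{f}.png')[v:v+60,u:u+60],None,fx=6,fy=6,interpolation=cv2.INTER_CUBIC)
u,v=proj('side2',X).astype(int);u2,v2=proj('top2',X).astype(int);print(u,v,u2,v2)
cv2.imwrite('pics/m3.png',np.hstack([crop('top2',u2-30,v2-30),crop('side2',u-30,v-30)]))
E
```

```text
[ 71  94 120] [ 78 100 125]
((319.09893798828125, 271.6734924316406), (63.374114990234375, 73.01605224609375), 91.18883514404297) (283, 240, 74, 65)
161 [283.08860265 169.15046756] [274.21221052 176.83340471]
166 [282.02074651 169.6440105 ] [274.32209133 176.0473679 ]
171 [280.94245561 170.1423762 ] [274.43307456 175.25344481]
176 [279.85357624 170.64563568] [274.5451769  174.45151618]
274 174 279 170
```

View pics/m3.png

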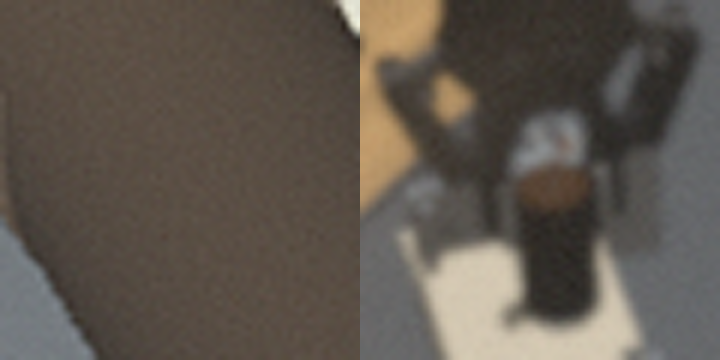

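The side view puts the cap top at about z 173, i.e. TCP + 11, with the cap 3.7 mm toward tool +x. So the cap is home when TCP z is about 74.

```bash
python3 - <<'E'
from h import *
st(); plan([569.7,90.5,112],.825,2)
E
```

```text
t 5.475 pos [564.3  90.3 162.9] q [-0.001   0.3685  0.9296 -0.0014] F [-0.4  0.7 -1.5] w 33.623602822161196 j [ 0.21  0.52 -0.66  1.77  0.38  0.98  0.22]
-1.9 2 25.5 -0.002 -0 -0.004; -1.9 1.9 25.5 -0.002 -0 -0.004
```

>>> drive_tool --motion "-2 2 25 0 0 -0.004; -2 2 25 0 0 -0.004; 0 0 0 0 0 0"

```text
time: 5.85
position: [570.1, 94.0, 112.4]
tcp_rot: [-0.001, 0.363, 0.932, -0.0]
wrist_force: [-0.1, -0.1, -0.9]
grip_width: 34.4
```

```bash
python3 - <<'E'
from h import *
st(); plan([569.7,90.5,100],.825,1); snap('wrist','wrist3'); print(proj('wrist3',[567,93,43]))
E
```

```text
t 5.85 pos [570.1  94.  112.4] q [-5.000e-04  3.626e-01  9.320e-01 -4.000e-04] F [-0.1 -0.1 -0.9] w 34.38020128882842 j [ 0.18  0.59 -0.63  1.8   0.43  0.89  0.18]
-2 -2.8 12.4 -0.001 -0.001 0.004
[313.91249324 215.38022261]
```

>>> drive_tool --motion "-2 -3 8 0 0 0.004; 0 0 0 0 0 0"

```text
time: 6.15
position: [570.8, 91.5, 106.8]
tcp_rot: [0.001, 0.364, 0.931, 0.001]
wrist_force: [0.3, 0.1, -0.5]
grip_width: 34.0
```

```bash
python3 - <<'E'
from h import *
st(); plan([569.7,90.5,96],.825,1)
E
```

```text
t 6.15 pos [570.8  91.5 106.8] q [1.000e-03 3.643e-01 9.313e-01 8.000e-04] F [ 0.3  0.1 -0.5] w 34.037782684597914 j [ 0.18  0.6  -0.62  1.81  0.44  0.88  0.18]
0.2 -1.5 10.8 0.002 0.001 0
```

>>> drive_tool --motion "0 -1.5 8 0 0 0; 0 0 6 0 0 0; 0 0 0 0 0 0"

```text
time: 6.52
position: [570.1, 90.2, 92.7]
tcp_rot: [0.002, 0.364, 0.931, 0.001]
wrist_force: [-0.2, 0.6, -0.4]
grip_width: 34.1
```

>>> drive_tool --motion "0 0 6 0 0 0; 0 0 6 0 0 0; 0 0 4 0 0 0; 0 0 0 0 0 0"

```text
time: 7.02
position: [570.2, 90.3, 75.4]
tcp_rot: [0.002, 0.364, 0.931, 0.001]
wrist_force: [-0.5, -0.2, -0.5]
grip_width: 33.7
```

>>> drive_tool --motion "0 0 2 0 0 0; 0 0 2 0 0 0; 0 0 0 0 0 0"

```text
time: 7.4
position: [570.4, 90.4, 73.4]
tcp_rot: [0.002, 0.364, 0.931, 0.001]
wrist_force: [-1.7, -0.8, -1.9]
grip_width: 33.7
```

>>> drive_tool --motion "0 0 1 0 0 0; 0 0 1 0 0 0; 0 0 0 0 0 0"

```text
time: 7.78
position: [570.5, 90.4, 73.3]
tcp_rot: [0.003, 0.364, 0.931, 0.0]
wrist_force: [-1.7, 0.0, -1.2]
grip_width: 34.1
```

>>> drive_tool --motion "0 0 0 0 0 0; 0 0 0 0 0 0; 0 0 0 0 0 0; 0 0 -30 0 0 0; 0 0 -40 0 0 0; 0 0 -40 0 0 0" --grip -0.3

```text
time: 8.52
position: [568.5, 90.1, 182.3]
tcp_rot: [0.0, 0.364, 0.931, -0.0]
wrist_force: [-0.1, -0.4, 0.7]
grip_width: 55.6
```

```bash
python3 - <<'E'
from h import *
st(); plan([402,210,170],.825,5); snap('wrist','wrist4'); print(proj('wrist4',[567,93,85]),proj('wrist4',[567,93,95]))
E
```

```text
t 8.525 pos [568.5  90.1 182.3] q [ 2.000e-04  3.642e-01  9.313e-01 -5.000e-04] F [-0.1 -0.4  0.7] w 55.59113367215517 j [ 0.22  0.51 -0.67  1.74  0.36  1.02  0.24]
40.7 -5 2.4 -0 0 0; 40.7 -5 2.4 -0 0 0; 40.7 -5 2.4 -0 0 0; 40.7 -5 2.5 -0 0 0; 40.7 -5 2.5 -0 0 0
[319.68507594 201.35115743] [319.68503282 205.2833346 ]
```

View pics/wrist4.png

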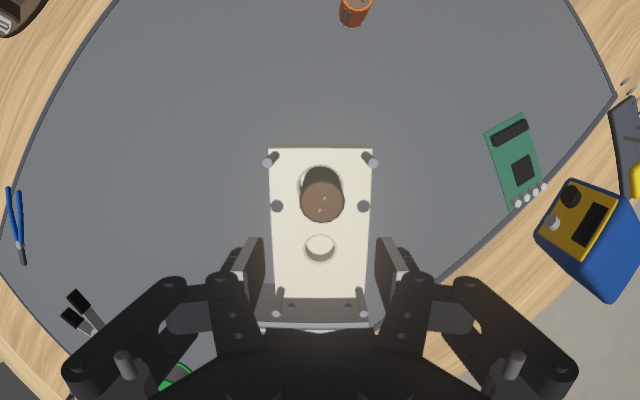

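Wide cap is home: its top is at (322,202), against (320,201) expected at z 85. The narrow bore's mouth is at (320,247).

>>> drive_tool --motion "40 -5 2 0 0 0; 40 -5 2 0 0 0; 40 -5 2 0 0 0; 40 -5 2 0 0 0; 30 -4 2 0 0 0; 0 0 0 0 0 0"

```text
time: 9.32
position: [412.7, 206.5, 177.5]
tcp_rot: [0.006, 0.365, 0.931, 0.004]
wrist_force: [1.1, -0.4, -0.1]
grip_width: 55.5
```

```bash
python3 - <<'E'
from h import *
print('narrow',atz('wrist4',320,247,43)); y=np.array([-np.sin(.825),np.cos(.825)]); 
print(np.array([567,93])-60*y)
a,b=atz('wrist4',267,163,85)[:2],atz('wrist4',374,162.5,85)[:2]; print(a,b,np.linalg.norm(a-b),(a+b)/2-89*y)
c,d=atz('wrist4',268,149,43)[:2],atz('wrist4',373.5,148,43)[:2]; print(np.linalg.norm(c-d),(c+d)/2-95*y, np.arctan2(*(d-c)[::-1]))
st(); snap('wrist','wrist5')
im=cv2.imread('pics/wrist5.png'); print(proj('wrist5',[403,212,63]),proj('wrist5',[400,206.3,63]))
crop('wrist5',200,100,440,300,3,'w5c')
E
```

```text
narrow [609.18801546  54.39779497  43.        ]
[611.07286693  52.28658206]
[519.10685426  84.48529936] [572.28457853 142.56450882] 78.74684076256473 [611.07046901  53.13333415]
91.44167598117737 [611.50557632  53.17672482] 0.8344118593049825
t 9.325 pos [412.7 206.5 177.5] q [0.0058 0.3648 0.9311 0.0038] F [ 1.1 -0.4 -0.1] w 55.531455223870516 j [ 0.03  0.34 -0.76  2.01  0.31  0.89 -0.07]
[313.38990545 184.94133187] [305.61884768 187.00468844]
```

View pics/w5c.png

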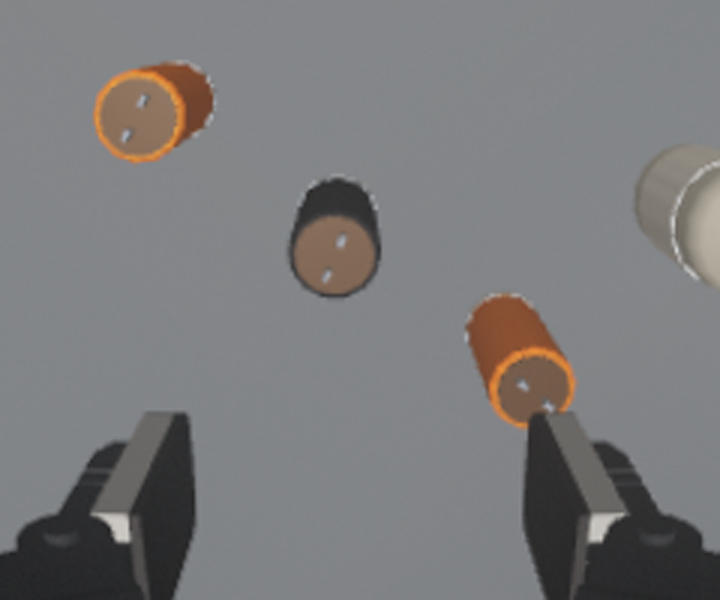

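Crop: slim black cap's top is at full-image (311.5,184.5). Orange look-alikes are upper left and lower right, clear of the fingers at 55 mm opening.

```bash
python3 - <<'E'
from h import *
w=atz('wrist5',311.5,184.5,63);print(w,atz('wrist5',311.5+.0,184.5,63)); plan([w[0],w[1],46],.825,5)
E
```

```text
[401.70718579 211.14628842  63.        ] [401.70718579 211.14628842  63.        ]
2.7 -1.2 26.3 0.002 0.002 -0.001; 2.7 -1.1 26.3 0.002 0.002 -0.001; 2.7 -1 26.3 0.002 0.002 -0.001; 2.6 -1 26.3 0.002 0.002 -0.001; 2.6 -0.9 26.3 0.002 0.002 -0.001
```

>>> drive_tool --motion "4 -2 25 0.005 0.005 0; 4 -2 25 0.005 0.005 0; 3 -1 25 0 0 0; 0 0 20 0 0 0; 0 0 0 0 0 0"

```text
time: 10.0
position: [408.7, 207.2, 79.8]
tcp_rot: [0.001, 0.369, 0.929, 0.002]
wrist_force: [0.4, -0.6, -0.1]
grip_width: 55.4
```

```bash
python3 - <<'E'
from h import *
st(); plan([401.7,211.1,45],.825,1)
E
```

```text
t 10.0 pos [408.7 207.2  79.8] q [9.000e-04 3.691e-01 9.294e-01 1.800e-03] F [ 0.4 -0.6 -0.1] w 55.419117928768465 j [-0.08  0.49 -0.65  2.12  0.47  0.68 -0.24]
7.7 -2.1 34.8 0.004 0 -0.01
```

>>> drive_tool --motion "8 -2 4 0.003 0 -0.01; 0 0 0 0 0 0; 0 0 16 0 0 0; 0 0 14 0 0 0; 0 0 0 0 0 0"

```text
time: 10.62
position: [403.1, 211.7, 45.1]
tcp_rot: [0.001, 0.365, 0.931, 0.001]
wrist_force: [0.9, 0.1, 0.2]
grip_width: 55.6
```

```bash
python3 - <<'E'
from h import *
st(); plan([401.7,211.1,45],.825,1)
E
```

```text
t 10.625 pos [403.1 211.7  45.1] q [0.0015 0.3649 0.931  0.0014] F [0.9 0.1 0.2] w 55.56532896101199 j [-0.14  0.54 -0.6   2.15  0.54  0.6  -0.31]
0.6 -1.3 0.1 0.004 0.002 -0.001
```

>>> drive_tool --motion "0 -1 0 0 0 0; 0 0 0 0 0 0; 0 0 0 0 0 0; 0 0 0 0 0 0; 0 0 0 0 0 0" --grip 1 --squeeze 30

```text
time: 11.25
position: [402.6, 211.1, 45.5]
tcp_rot: [0.002, 0.365, 0.931, 0.002]
wrist_force: [0.6, -0.1, -0.4]
grip_width: 24.2
```

>>> drive_tool --motion "0 0 -35 0 0 0; 0 0 -40 0 0 0; 0 0 -40 0 0 0; 0 0 0 0 0 0"

```text
time: 11.75
position: [401.7, 210.9, 163.7]
tcp_rot: [0.001, 0.365, 0.931, 0.001]
wrist_force: [0.8, 0.6, -1.1]
grip_width: 24.2
```

```bash
python3 - <<'E'
from h import *
st(); snap('wrist','wrist6'); plan([610.5,53.3,160],.825,6); R=yawy()
im=cv2.imread('pics/wrist6.png'); b=im[265,318]; print(b)
m=((abs(im.astype(int)-np.array([75,97,122])).max(2))<28).astype(np.uint8)
m[:200]=0;m[330:]=0;m[:,:260]=0;m[:,380:]=0
cs,_=cv2.findContours(m,cv2.RETR_EXTERNAL,cv2.CHAIN_APPROX_NONE); c=max(cs,key=cv2.contourArea); e=cv2.fitEllipse(c);print(e)
p=np.array(sense()['position'])
for dz in (5,10,15): print(dz, R.T@(atz('wrist6',*e[0],p[2]+dz)-p))
E
```

```text
t 11.75 pos [401.7 210.9 163.7] q [0.0011 0.3647 0.9311 0.0012] F [ 0.8  0.6 -1.1] w 24.190607576067883 j [ 0.01  0.36 -0.76  2.04  0.33  0.86 -0.11]
-43.4 4.5 0.4 0 0 -0; -43.4 4.5 0.4 0 0 -0; -43.4 4.5 0.4 0 0 -0; -43.4 4.5 0.4 0 0 -0; -43.4 4.5 0.4 0 0 -0; -43.4 4.5 0.4 0 0 -0
[51 53 56]
((319.2085876464844, 287.78759765625), (41.83960723876953, 50.361595153808594), 91.3545913696289)
5 [-8.69876042  1.86580299 -4.99275973]
10 [-5.51948162  1.8606723  -9.9949199 ]
15 [ -2.34020281   1.85554161 -14.99708007]
```

```bash
python3 - <<'E'
from h import *
im=cv2.imread('pics/wrist6.png')
print('col319',[(v,tuple(int(x) for x in im[v,319])) for v in range(236,326,3)])
print('row285',[(u,tuple(int(x) for x in im[285,u])) for u in range(270,370,3)])
E
```

```text
col319 [(236, (43, 43, 44)), (239, (43, 44, 44)), (242, (40, 40, 41)), (245, (41, 40, 43)), (248, (39, 40, 41)), (251, (39, 40, 41)), (254, (40, 39, 41)), (257, (38, 37, 40)), (260, (40, 42, 43)), (263, (45, 46, 49)), (266, (50, 58, 72)), (269, (68, 89, 117)), (272, (67, 88, 116)), (275, (67, 87, 116)), (278, (67, 88, 116)), (281, (66, 87, 116)), (284, (67, 87, 116)), (287, (66, 86, 114)), (290, (65, 87, 114)), (293, (66, 86, 115)), (296, (64, 85, 114)), (299, (64, 85, 113)), (302, (66, 87, 114)), (305, (63, 85, 113)), (308, (64, 86, 114)), (311, (132, 129, 127)), (314, (136, 132, 130)), (317, (135, 132, 130)), (320, (135, 132, 130)), (323, (134, 132, 129))]
row285 [(270, (45, 44, 44)), (273, (42, 41, 42)), (276, (44, 44, 45)), (279, (43, 42, 43)), (282, (42, 42, 43)), (285, (61, 62, 65)), (288, (79, 80, 83)), (291, (46, 46, 48)), (294, (62, 79, 100)), (297, (66, 87, 115)), (300, (67, 87, 115)), (303, (67, 87, 116)), (306, (67, 87, 116)), (309, (67, 88, 116)), (312, (66, 86, 116)), (315, (65, 86, 115)), (318, (66, 87, 115)), (321, (75, 87, 104)), (324, (181, 173, 169)), (327, (86, 101, 123)), (330, (65, 87, 115)), (333, (67, 88, 115)), (336, (64, 85, 114)), (339, (66, 87, 115)), (342, (65, 85, 115)), (345, (58, 69, 87)), (348, (42, 42, 46)), (351, (78, 79, 83)), (354, (51, 51, 54)), (357, (40, 40, 44)), (360, (43, 43, 44)), (363, (42, 42, 45)), (366, (43, 43, 45)), (369, (42, 42, 44))]
```

```bash
python3 - <<'E'
from h import *
c=cal('wrist6'); o,r=ray('wrist6',319.5,289); r/=np.linalg.norm(r); p=np.array([401.7,210.9,163.7]);R=yawy(); print(o-p,r)
for f,p in(('wrist6',p),('wrist2',np.array([564.1,89.8,162.6]))):
    o,_=ray(f,319,200); print(f,'cam in tool',R.T@(o-p), 'axis',R.T@cal(f)['R'][2])
for rg in (130,136,142): print(rg,R.T@(o*0+ray('wrist6',1,1)[0]+r*rg-np.array([401.7,210.9,163.7])))
E
```

```text
[-50.28322705  47.37404724 125.81409802] [ 0.39814279 -0.36522041 -0.84148462]
wrist6 cam in tool [  68.99676965    0.70494284 -125.86039635] axis [-0.27084804  0.00163241  0.96262073]
wrist2 cam in tool [  68.67306302    2.1821516  -126.04378945] axis [-0.26837601 -0.00728886  0.96328666]
130 [ -1.16494722   0.93721304 -16.41963824]
136 [ -4.40318031   0.9479332  -11.36852632]
142 [-7.6414134   0.95865336 -6.31741441]
```

>>> drive_tool --motion "-43 4 0 0 0 0; -43 4 0 0 0 0; -43 4 0 0 0 0; -43 5 0 0 0 0; -40 4 0 0 0 0; -35 4 0 0 0 0; 0 0 0 0 0 0"

```text
time: 12.68
position: [601.1, 54.1, 151.1]
tcp_rot: [-0.004, 0.363, 0.932, -0.004]
wrist_force: [-0.1, -0.7, 0.3]
grip_width: 24.1
```

```bash
python3 - <<'E'
from h import *
st(); plan([609.5,53.6,98],.825,3)
E
```

```text
t 12.675 pos [601.1  54.1 151.1] q [-0.0044  0.3635  0.9316 -0.0044] F [-0.1 -0.7  0.3] w 24.05326643919287 j [ 0.25  0.59 -0.65  1.69  0.41  1.01  0.29]
-2.3 2 17.7 -0.004 -0.002 0.001; -2.2 1.9 17.7 -0.004 -0.002 0.001; -2.2 1.9 17.7 -0.004 -0.002 0.001
```

>>> drive_tool --motion "-4 3 18 -0.006 -0.004 0; -3 3 15 -0.004 -0.002 0; 0 0 10 0 0 0; 0 0 0 0 0 0"

```text
time: 13.18
position: [606.7, 55.3, 102.7]
tcp_rot: [-0.003, 0.362, 0.932, -0.002]
wrist_force: [0.1, 0.6, -1.0]
grip_width: 23.8
```

```bash
python3 - <<'E'
from h import *
st(); plan([609.5,53.6,92],.825,1)
E
```

```text
t 13.175 pos [606.7  55.3 102.7] q [-0.0026  0.3621  0.9321 -0.002 ] F [ 0.1  0.6 -1. ] w 23.841150322370773 j [ 0.23  0.65 -0.62  1.72  0.45  0.92  0.26]
-3.3 0.7 10.7 -0.006 -0.003 0.005
```

>>> drive_tool --motion "-3 1 6 -0.006 -0.003 0.005; 0 0 0 0 0 0"

```text
time: 13.42
position: [609.9, 54.5, 97.0]
tcp_rot: [0.0, 0.364, 0.931, 0.001]
wrist_force: [-0.8, 0.8, -1.0]
grip_width: 24.4
```

```bash
python3 - <<'E'
from h import *
st(); plan([609.5,53.6,85],.825,1)
E
```

```text
t 13.425 pos [609.9  54.5  97. ] q [4.000e-04 3.643e-01 9.313e-01 7.000e-04] F [-0.8  0.8 -1. ] w 24.391621418734285 j [ 0.23  0.65 -0.61  1.73  0.46  0.91  0.25]
-0.3 -0.9 12 0.002 0 -0
```

>>> drive_tool --motion "0 -1 6 0 0 0; 0 0 6 0 0 0; 0 0 4 0 0 0; 0 0 0 0 0 0"

```text
time: 13.92
position: [609.8, 53.3, 80.7]
tcp_rot: [0.001, 0.365, 0.931, 0.001]
wrist_force: [0.7, -0.4, -1.2]
grip_width: 23.9
```

>>> drive_tool --motion "0 0 6 0 0 0; 0 0 5 0 0 0; 0 0 2 0 0 0; 0 0 1.5 0 0 0; 0 0 1.5 0 0 0; 0 0 0 0 0 0"

```text
time: 14.68
position: [610.2, 53.3, 67.4]
tcp_rot: [0.002, 0.365, 0.931, 0.0]
wrist_force: [1.0, 0.2, -0.6]
grip_width: 24.3
```

>>> drive_tool --motion "0 0 1.5 0 0 0; 0 0 1.5 0 0 0; 0 0 1.5 0 0 0; 0 0 0 0 0 0"

```text
time: 15.18
position: [610.5, 53.4, 67.3]
tcp_rot: [0.004, 0.365, 0.931, -0.0]
wrist_force: [-1.0, 0.6, -1.8]
grip_width: 24.3
```

>>> drive_tool --motion "0 0 0 0 0 0; 0 0 0 0 0 0; 0 0 0 0 0 0; 0 0 -30 0 0 0; 0 0 -40 0 0 0; 0 0 -40 0 0 0" --grip -0.3

```text
time: 15.92
position: [607.6, 53.7, 175.1]
tcp_rot: [-0.0, 0.364, 0.931, -0.002]
wrist_force: [1.1, -0.1, -0.6]
grip_width: 55.6
```

```bash
python3 - <<'E'
from h import *
st(); snap('wrist','wrist7'); print(proj('wrist7',[610.5,53.3,85]),proj('wrist7',[567,93,85]))
im=cv2.imread('pics/wrist7.png')
m=((abs(im.astype(int)-np.array([75,97,122])).max(2))<30).astype(np.uint8)
cs,_=cv2.findContours(m,cv2.RETR_EXTERNAL,cv2.CHAIN_APPROX_NONE)
for c in cs:
    if 300<cv2.contourArea(c)<5000: print(cv2.fitEllipse(c))
plan([455,-318,170],-1.49,14)
E
```

```text
t 15.925 pos [607.6  53.7 175.1] q [-1.000e-04  3.644e-01  9.313e-01 -1.700e-03] F [ 1.1 -0.1 -0.6] w 55.55403667587776 j [ 0.26  0.57 -0.66  1.66  0.39  1.05  0.31]
[320.83186913 211.141752  ] [320.31432134 130.1814807 ]
((326.991455078125, 264.16656494140625), (29.90519905090332, 116.48303985595703), 86.13018035888672)
((393.1654052734375, 252.9501495361328), (11.480598449707031, 47.67384719848633), 147.59423828125)
((245.33139038085938, 252.0849151611328), (12.702807426452637, 44.57333755493164), 31.206174850463867)
((322.07958984375, 210.1763153076172), (28.716514587402344, 32.04507064819336), 74.16358947753906)
((471.52337646484375, 219.904052734375), (6.205781936645508, 146.01666259765625), 47.80081558227539)
((322.28814697265625, 130.25717163085938), (46.58925247192383, 47.22047805786133), 82.80332946777344)
-9.9 -27.1 0.8 0.001 0 0.165; -14.2 -25.1 0.8 0.001 0 0.165; -18.2 -22.4 0.8 0.001 0 0.165; -21.6 -19.1 0.8 0.001 0 0.165; -24.5 -15.3 0.8 0.001 0 0.165; -26.6 -11 0.8 0.001 0 0.165; -28.1 -6.5 0.8 0.001 0 0.165; -28.8 -1.8 0.8 0.001 0 0.165; -28.7 3 0.8 0.001 0 0.165; -27.8 7.7 0.8 0.001 0 0.165
-26.2 12.1 0.8 0.001 0 0.165; -23.8 16.3 0.8 0.001 0 0.165; -20.8 20 0.8 0.001 0 0.165; -17.2 23.1 0.8 0.001 0 0.165
```

Both caps sit where they should: slim top (322,210) against (321,211) expected, wide (322,130) against (320,130). On to the clamp.

>>> drive_tool --motion "-10 -27 0 0 0 0.165; -14 -25 0 0 0 0.165; -18 -22 0 0 0 0.165; -22 -19 0 0 0 0.165; -24 -15 0 0 0 0.165; -27 -11 0 0 0 0.165; -28 -6 0 0 0 0.165; -29 -2 0 0 0 0.165; -29 3 0 0 0 0.165; -28 8 0 0 0 0.165" --grip -1

```text
time: 17.23
position: [493.5, -213.9, 179.8]
tcp_rot: [0.001, 0.94, 0.342, 0.005]
wrist_force: [-0.2, 0.5, -0.4]
grip_width: 85.5
```

>>> drive_tool --motion "-26 12 0 0 0 0.165; -24 16 0 0 0 0.165; -21 20 0 0 0 0.165; -17 23 0 0 0 0.165; 0 0 0 0 0 0"

```text
time: 17.85
position: [440.4, -322.9, 178.1]
tcp_rot: [0.0, 1.0, 0.005, 0.005]
wrist_force: [-0.2, 0.0, 0.5]
grip_width: 85.7
```

```bash
python3 - <<'E'
from h import *
st(); snap('wrist','wrist8'); crop('wrist8',180,40,460,250,2.85,'w8c'); print(proj('wrist8',[504.8,-314.9,29])); plan([455,-318,170],-1.49,2)
E
```

```text
t 17.85 pos [ 440.4 -322.9  178.1] q [1.0e-04 1.0e+00 5.4e-03 5.2e-03] F [-0.2  0.   0.5] w 85.74776070106513 j [ 0.58  0.38 -0.05  1.86  0.02  0.9  -1.04]
[312.11121231 119.15116385]
6.9 -1.6 4.1 -0 -0.005 -0.033; 7 -1.3 4.1 -0 -0.005 -0.033
```

View pics/wrist8.png

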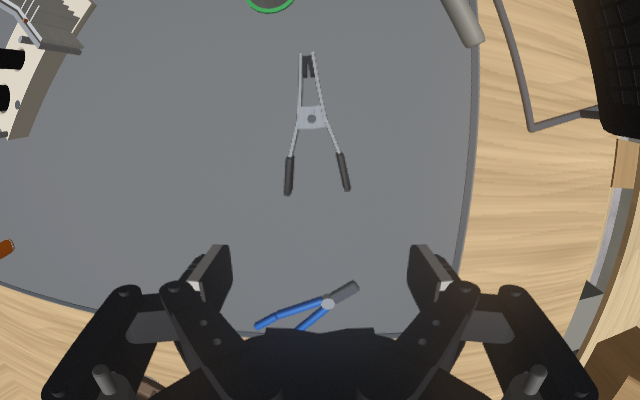

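Wrist view: clamp pivot at (312,119), as predicted. Paddle ends are at (288,192) and (348,188), jaw tips around (307,54).

```bash
python3 - <<'E'
from h import *
f='wrist8'
p=atz(f,312,118.5,30)[:2]; a,b=atz(f,288.5,193,29)[:2],atz(f,347.5,188.5,29)[:2]; j=atz(f,307,53,29)[:2]
a2,b2=atz(f,291,157,29)[:2],atz(f,339,153.5,29)[:2]
print(p,a,b,j,np.linalg.norm(a-b),np.linalg.norm((a+b)/2-p),np.linalg.norm(j-p))
an=lambda v:np.arctan2(v[1],v[0])
print('yaw',an(p-(a+b)/2),an(j-p),an(j-(a+b)/2),an(p-(a2+b2)/2))
for y in (.05,.08,.1): print(p-48*np.array([np.cos(y),np.sin(y)]))
E
```

```text
[ 505.38896741 -314.82054011] [ 437.35988243 -293.49953647] [ 442.15148931 -347.74260221] [ 564.48297556 -309.86290552] 54.454289804199995 65.8891021752824 59.30160149649623
yaw 0.08814884023112003 0.08369803736475673 0.0860405390071012 0.0862430288382425
[ 457.44895491 -317.21954023]
[ 457.54248551 -318.65644542]
[ 457.62876748 -319.61254411]
```

```bash
python3 - <<'E'
from h import *
plan([455.6,-319.1,60],-1.485,4)
E
```

```text
3.3 -0.5 29.6 -0 -0.003 -0.018; 3.4 -0.4 29.6 -0 -0.003 -0.018; 3.5 -0.4 29.5 -0 -0.003 -0.018; 3.6 -0.3 29.5 -0 -0.003 -0.018
```

>>> drive_tool --motion "5 0 30 0 -0.006 -0.025; 5 0 30 0 -0.004 -0.02; 3 0 28 0 0 -0.015; 2 0 25 0 0 0; 0 0 0 0 0 0"

```text
time: 18.52
position: [461.8, -314.7, 62.4]
tcp_rot: [-0.001, 0.999, 0.047, 0.002]
wrist_force: [-0.5, -0.2, 0.4]
grip_width: 85.6
```

```bash
python3 - <<'E'
from h import *
st(); plan([455.6,-319.1,23],-1.485,2)
E
```

```text
t 18.525 pos [ 461.8 -314.7   62.4] q [-0.0014  0.9989  0.047   0.0024] F [-0.5 -0.2  0.4] w 85.63347717398203 j [ 0.56  0.55 -0.07  1.92  0.05  0.67 -1.02]
-3.4 2 19.7 -0.001 -0.002 0.004; -3.4 2 19.7 -0.001 -0.002 0.004
```

>>> drive_tool --motion "-6 4 10 0 -0.003 0.008; 0 0 10 0 0 0; 0 0 10 0 0 0; 0 0 0 0 0 0"

```text
time: 19.02
position: [457.4, -319.4, 32.7]
tcp_rot: [-0.001, 0.999, 0.044, 0.002]
wrist_force: [-0.7, -0.3, 0.2]
grip_width: 85.3
```

```bash
python3 - <<'E'
from h import *
st(); plan([455.6,-319.1,23],-1.485,1)
E
```

```text
t 19.025 pos [ 457.4 -319.4   32.7] q [-7.00e-04  9.99e-01  4.38e-02  2.30e-03] F [-0.7 -0.3  0.2] w 85.33208190301461 j [ 0.56  0.6  -0.06  1.94  0.06  0.6  -1.02]
-1.8 -0.4 9.7 -0.001 -0.005 0.002
```

>>> drive_tool --motion "-2 0 8 0 -0.005 0.002; 0 0 0 0 0 0"

```text
time: 19.27
position: [455.6, -319.7, 24.5]
tcp_rot: [-0.0, 0.999, 0.043, -0.0]
wrist_force: [-0.5, -0.3, 0.3]
grip_width: 85.5
```

>>> drive_tool --motion "0 0 0 0 0 0; 0 0 0 0 0 0; 0 0 0 0 0 0; 0 0 0 0 0 0; 0 0 0 0 0 0" --grip 1 --squeeze 50

```text
time: 19.9
position: [457.2, -321.5, 28.0]
tcp_rot: [0.001, 0.999, 0.042, 0.002]
wrist_force: [0.0, -0.3, -0.1]
grip_width: 30.6
```

```bash
python3 - <<'E'
from h import *
st(); 
E
```

```text
t 19.9 pos [ 457.2 -321.5   28. ] q [0.0014 0.9991 0.0425 0.0019] F [ 0.  -0.3 -0.1] w 30.637855208996466 j [ 0.56  0.6  -0.06  1.94  0.06  0.59 -1.03]
```

>>> drive_tool --motion "0 0 -20 0 0 0; 0 0 -20 0 0 0; 0 0 0 0 0 0"

```text
time: 20.27
position: [456.5, -320.8, 67.9]
tcp_rot: [0.001, 0.999, 0.043, 0.001]
wrist_force: [0.1, -0.4, -1.0]
grip_width: 30.7
```

```bash
python3 - <<'E'
from h import *
st(); plan([492,-167,66],-.746,7)
E
```

```text
t 20.275 pos [ 456.5 -320.8   67.9] q [8.000e-04 9.991e-01 4.260e-02 1.100e-03] F [ 0.1 -0.4 -1. ] w 30.72226751573039 j [ 0.56  0.54 -0.07  1.92  0.05  0.68 -1.02]
6.9 -21.5 0.3 0 -0 -0.106; 9.1 -20.6 0.3 0 -0 -0.106; 11.3 -19.5 0.3 0 -0 -0.106; 13.3 -18.2 0.3 0 -0 -0.106; 15.1 -16.7 0.3 0 -0 -0.106; 16.8 -15.1 0.3 0 -0 -0.106; 18.3 -13.2 0.3 0 -0 -0.106
```

>>> drive_tool --motion "7 -21 0 0 0 -0.105; 9 -21 0 0 0 -0.105; 11 -19 0 0 0 -0.105; 13 -18 0 0 0 -0.105; 15 -17 0 0 0 -0.105; 16 -14 0 0 0 -0.1; 16 -10 0 0 0 -0.09; 0 0 0 0 0 0"

```text
time: 21.28
position: [488.6, -167.0, 60.6]
tcp_rot: [-0.002, 0.916, 0.4, -0.002]
wrist_force: [0.2, -0.1, -0.8]
grip_width: 30.3
```

```bash
python3 - <<'E'
from h import *
st(); snap('wrist','wrist9'); print(proj('wrist9',[601.6,-47.9,85])); plan([492,-167,66],-.746,1)
crop('wrist9',160,0,480,240,2.5,'w9c')
E
```

```text
t 21.275 pos [ 488.6 -167.    60.6] q [-0.002   0.9163  0.4004 -0.0017] F [ 0.2 -0.1 -0.8] w 30.275341559677596 j [ 0.42  0.52 -0.27  2.01  0.22  0.64 -0.73]
[ 325.07884423 -120.26836592]
3.4 2 -5.5 -0.005 0.002 -0.004
```

View pics/w9c.png

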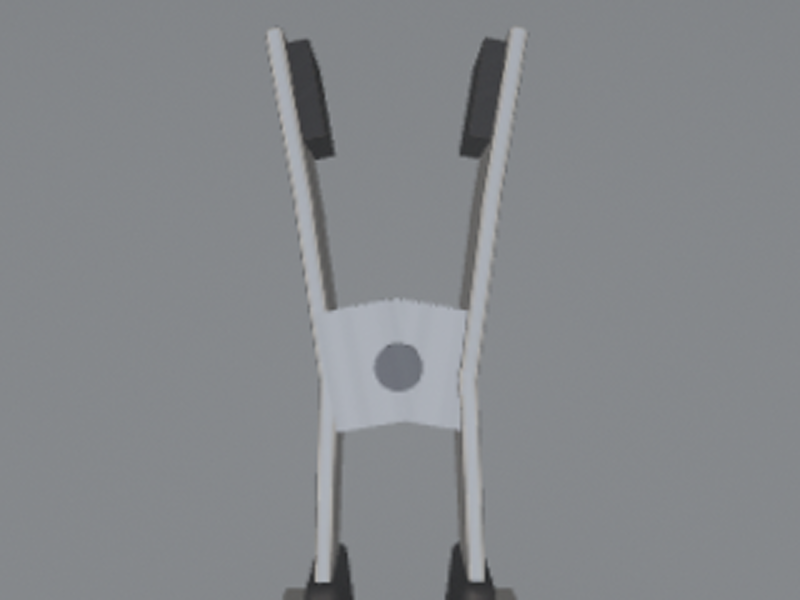

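The clamp is held squarely and fully open: pivot at crop (398,367), pads symmetric around x≈397. The fence edge is out of view, so I'll rise and look ahead.

>>> drive_tool --motion "8 1 -45 -0.005 0.002 -0.004; 8 0 -45 0 0 0; 6 0 -42 0 0 0; 0 0 0 0 0 0; 0 0 0 0 0 0"

```text
time: 21.95
position: [502.3, -158.0, 194.3]
tcp_rot: [-0.0, 0.919, 0.395, -0.002]
wrist_force: [-0.3, -0.5, -1.7]
grip_width: 30.6
```

```bash
python3 - <<'E'
from h import *
st(); snap('wrist','wrist10'); print(proj('wrist10',[601.6,-47.9,85])); plan([492,-167,66],-.746,1)
crop('wrist10',200,0,440,180,3.33,'w10c')
E
```

```text
t 21.95 pos [ 502.3 -158.   194.3] q [-3.000e-04  9.188e-01  3.946e-01 -2.100e-03] F [-0.3 -0.5 -1.7] w 30.587654852003617 j [ 0.44  0.36 -0.31  1.86  0.13  0.95 -0.69]
[315.17049472  11.82416105]
-13.4 -1 128.4 -0.002 0.004 -0.013
```

View pics/w10c.png

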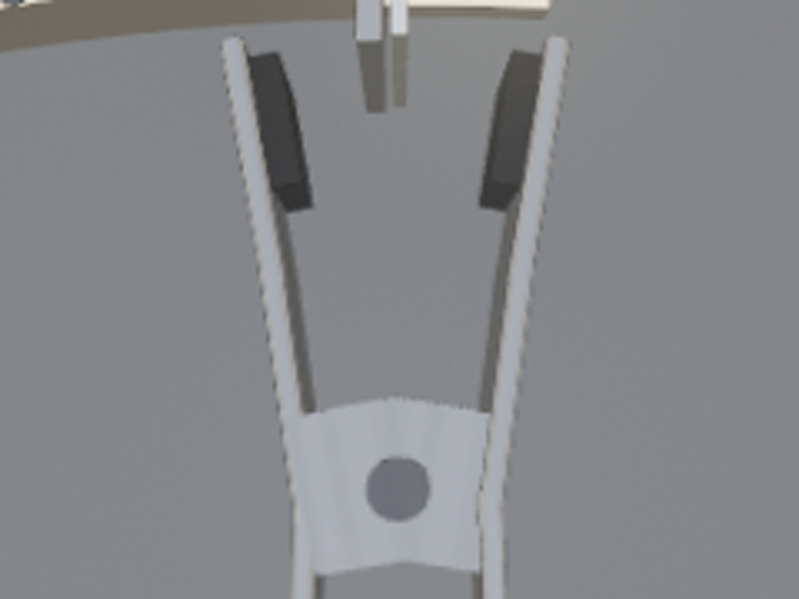

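Fence end top is at crop u 357–382, v 40, with a ~2 mm gap and then the flange at u 391–408. The clamp's pivot is at (398,488) and its mid line at about u 396. The fence edge is within 1 px of prediction, and the fence lines run parallel to the clamp axis.

```bash
python3 - <<'E'
from h import *
f='wrist10'; R=yawy(); p=np.array(sense()['position']); T=lambda u,v,z:R.T@(atz(f,200+u/3.333,v/3.333,z)-p)
for n,a in dict(fl=(357,40,85),fr=(382,40,85),flr=(408,34,85),fl0=(357,2,85),fr0=(382,2,85),piv=(398,488,p[2]+1),tl=(233,42,p[2]+1),tr=(557,42,p[2]+1),padl=(312,205,p[2]-22),padr=(480,207,p[2]-22)).items(): print(n,np.round(T(*a),1))
print('yaw',np.arctan2(R[1,1],R[0,1]))
E
```

```text
fl [148.3  -9.6 108.9]
fr [148.3  -4.  108.8]
flr [149.8   1.9 108.8]
fl0 [158.1  -9.7 108.8]
fr0 [158.   -4.  108.8]
piv [55.6 -0.5 -1.2]
tl [111.7 -20.3  -1.4]
tr [111.5  18.8  -1.4]
padl [ 94.  -12.5  21.7]
padr [93.7 11.1 21.6]
yaw -0.7592960235170602
```

```bash
python3 - <<'E'
from h import *
R=yawy(); p=np.array(sense()['position'])
for dx in (10,60.7): 
    q=p+R@np.array([dx,-3.2,0]); q[2]=63; print(np.round(q,1))
q=p+R@np.array([10,-3.2,0]); q[2]=63
plan(q,-.759,4)
E
```

```text
[ 507.  -148.4   63. ]
[ 541.9 -111.6   63. ]
2.6 -0.7 32.8 -0.001 0.001 -0; 2.6 -0.7 32.8 -0.001 0.001 -0; 2.6 -0.8 32.8 -0.001 0.001 -0; 2.5 -0.8 32.8 -0.001 0.001 -0
```

>>> drive_tool --motion "3 -1 33 0 0 0; 3 -1 33 0 0 0; 2 -1 32 0 0 0; 0 0 25 0 0 0; 0 0 0 0 0 0; 0 0 0 0 0 0"

```text
time: 22.75
position: [500.9, -152.0, 62.6]
tcp_rot: [-0.003, 0.92, 0.392, -0.006]
wrist_force: [-0.4, 1.2, 0.5]
grip_width: 30.7
```

```bash
python3 - <<'E'
from h import *
st(); plan([507,-148.4,63],-.759,1)
E
```

```text
t 22.75 pos [ 500.9 -152.    62.6] q [-0.0027  0.9199  0.3921 -0.0059] F [-0.4  1.2  0.5] w 30.701499251130823 j [ 0.39  0.53 -0.27  1.98  0.22  0.67 -0.78]
6.8 1.9 -0.4 -0.01 0.009 -0.006
```

>>> drive_tool --motion "7 2 0 -0.01 0.009 -0.006; 0 0 0 0 0 0; 0 0 0 0 0 0"

```text
time: 23.12
position: [509.0, -148.5, 64.7]
tcp_rot: [0.001, 0.919, 0.395, 0.002]
wrist_force: [-0.9, -0.4, -0.5]
grip_width: 30.7
```

```bash
python3 - <<'E'
from h import *
st(); plan([507,-148.4,63],-.759,1); plan([541.9,-111.6,63],-.759,5)
E
```

```text
t 23.125 pos [ 509.  -148.5   64.7] q [0.0014 0.9187 0.3949 0.0021] F [-0.9 -0.4 -0.5] w 30.725157108847082 j [ 0.38  0.53 -0.27  1.98  0.22  0.66 -0.79]
-1.3 -1.5 1.7 0.004 -0.003 0
9.9 -0.3 0.4 0.001 -0.001 0; 9.9 -0.3 0.4 0.001 -0.001 0; 9.9 -0.3 0.4 0.001 -0.001 0; 9.9 -0.3 0.3 0.001 -0.001 0; 9.9 -0.3 0.3 0.001 -0.001 0
```

Forward in halves, checking sideways error before the jaws pass the edge.

>>> drive_tool --motion "8 -1.5 1 0.002 -0.002 0; 7 0 0 0 0 0; 0 0 0 0 0 0"

```text
time: 23.5
position: [519.4, -135.4, 64.2]
tcp_rot: [0.001, 0.919, 0.395, 0.001]
wrist_force: [-0.3, 0.6, -1.2]
grip_width: 30.5
```

```bash
python3 - <<'E'
from h import *
st(); plan([541.9,-111.6,63],-.759,4)
E
```

```text
t 23.5 pos [ 519.4 -135.4   64.2] q [0.0011 0.9187 0.395  0.0012] F [-0.3  0.6 -1.2] w 30.485847162764056 j [ 0.35  0.54 -0.27  1.96  0.22  0.67 -0.81]
8.2 -0 0.3 0.001 -0 0; 8.2 -0 0.3 0.001 -0 0; 8.2 -0 0.3 0.001 -0 0; 8.2 -0 0.3 0.001 -0 0
```

>>> drive_tool --motion "8 0 0 0 0 0; 8 0 0 0 0 0; 0 0 0 0 0 0"

```text
time: 23.88
position: [531.3, -122.7, 64.2]
tcp_rot: [0.001, 0.919, 0.395, 0.001]
wrist_force: [0.6, -0.4, -0.9]
grip_width: 30.7
```

```bash
python3 - <<'E'
from h import *
st(); plan([541.9,-111.6,63],-.759,2)
E
```

```text
t 23.875 pos [ 531.3 -122.7   64.2] q [0.001  0.9186 0.3952 0.0012] F [ 0.6 -0.4 -0.9] w 30.732404573257103 j [ 0.32  0.55 -0.27  1.94  0.22  0.68 -0.84]
7.7 0 0.6 0.001 -0.001 0; 7.7 0 0.6 0.001 -0.001 0
```

>>> drive_tool --motion "8 0 0 0 0 0; 7 0 0 0 0 0; 0 0 0 0 0 0"

```text
time: 24.25
position: [542.3, -111.0, 64.1]
tcp_rot: [0.001, 0.919, 0.395, 0.001]
wrist_force: [-0.4, -0.2, -1.5]
grip_width: 30.3
```

```bash
python3 - <<'E'
from h import *
st(); plan([541.9,-111.6,63],-.759,1); snap('wrist','wrist11'); snap('side','side11')
crop('wrist11',200,0,440,180,3.33,'w11c')
E
```

```text
t 24.25 pos [ 542.3 -111.    64.1] q [0.001  0.9186 0.3952 0.0012] F [-0.4 -0.2 -1.5] w 30.32628859509885 j [ 0.3   0.56 -0.27  1.92  0.22  0.69 -0.86]
-0.7 0.1 1.1 0.003 -0.001 0.001
```

View pics/w11c.png

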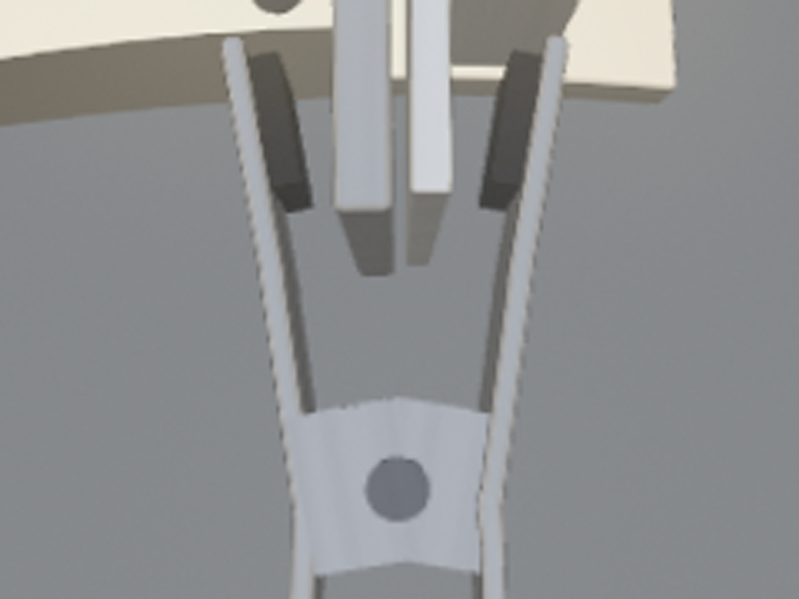

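Fence and flange stand between the pads, roughly centred: stack u 334–452, clamp mid 396. The end tops are at v 208 and v 192. Checking depth in numbers.

```bash
python3 - <<'E'
from h import *
f='wrist11'; R=yawy(); p=np.array(sense()['position']); T=lambda u,v,z:R.T@(atz(f,200+u/3.333,v/3.333,z)-p)
for n,a in dict(fence=(363,208,85),fl=(335,208,85),sink=(430,192,85),sr=(451,192,85),fencebot=(375,273,15),piv=(398,488,p[2]+1),tip=(233,42,p[2]+1),padrear_low=(296,210,p[2]-22),padrear_up=(287,182,p[2]-2),padfront_up=(265,55,p[2]-2)).items(): print(n,np.round(T(*a),1))
E
```

```text
fence [ 87.5  -4.  -20.9]
fl [ 87.5  -6.8 -20.9]
sink [ 89.2   2.7 -20.9]
sr [ 89.2   4.9 -20.9]
fencebot [87.7 -4.3 49.1]
piv [56.6 -0.5 -1. ]
tip [112.8 -20.5  -1. ]
padrear_low [ 94.4 -14.9  22. ]
padrear_up [ 94.8 -14.    2. ]
padfront_up [111.8 -16.9   2. ]
```

>>> drive_tool --motion "0 -1.2 0 0.002 0 0; 0 0 0 0 0 0; 0 0 0 0 0 0" --grip 0.1

```text
time: 24.72
position: [540.3, -111.4, 64.0]
tcp_rot: [0.0, 0.919, 0.394, 0.0]
wrist_force: [0.7, 0.1, -0.6]
grip_width: 38.4
```

>>> drive_tool --motion "0 0 0 0 0 0; 0 0 0 0 0 0; 0 0 0 0 0 0" --grip -0.05

```text
time: 25.1
position: [540.4, -111.7, 64.0]
tcp_rot: [0.0, 0.919, 0.394, 0.0]
wrist_force: [0.7, -0.5, -1.1]
grip_width: 44.7
```

```bash
python3 - <<'E'
from h import *
st(); plan([541.9,-111.6,64],-.759,1); snap('wrist','wrist12')
E
```

```text
t 25.1 pos [ 540.4 -111.7   64. ] q [2.000e-04 9.190e-01 3.943e-01 2.000e-04] F [ 0.7 -0.5 -1.1] w 44.696265958726045 j [ 0.3   0.56 -0.27  1.92  0.22  0.69 -0.86]
1.1 1 0 0.001 -0 -0.001
```

>>> drive_tool --motion "0 0 0 0 0 0; 0 0 0 0 0 0; 0 0 0 0 0 0" --grip -0.2

```text
time: 25.52
position: [540.6, -111.6, 64.2]
tcp_rot: [0.0, 0.919, 0.394, 0.0]
wrist_force: [0.9, 0.8, 0.2]
grip_width: 51.2
```

>>> drive_tool --motion "0 0 0 0 0 0; 0 0 0 0 0 0; 0 0 0 0 0 0; 0 0 0 0 0 0" --grip -1

```text
time: 26.02
position: [540.6, -111.6, 64.2]
tcp_rot: [0.0, 0.919, 0.394, 0.0]
wrist_force: [0.8, 0.2, -0.2]
grip_width: 85.3
```

```bash
python3 - <<'E'
from h import *
st(); snap('wrist','wrist13'); crop('wrist13',200,0,440,180,3.33,'w13c')
E
```

```text
t 26.025 pos [ 540.6 -111.6   64.2] q [3.000e-04 9.189e-01 3.944e-01 4.000e-04] F [ 0.8  0.2 -0.2] w 85.26152110878401 j [ 0.3   0.56 -0.27  1.92  0.22  0.69 -0.86]
```

The viewer's picture limit is used up, so I'll check the nip numerically.

```bash
python3 - <<'E'
from h import *
a=cv2.imread('pics/wrist11.png');b=cv2.imread('pics/wrist13.png')
T=a[128:175,288:350]; r=cv2.matchTemplate(b[60:220,240:400],T,cv2.TM_CCOEFF_NORMED); _,v,_,l=cv2.minMaxLoc(r); print('pivot score',v,'at',l[0]+240+319.5-288,l[1]+60+146.5-128)
g=cv2.cvtColor(b,cv2.COLOR_BGR2GRAY); ga=cv2.cvtColor(a,cv2.COLOR_BGR2GRAY)
for v in (5,30,45,55,70,110,160): print(v,'before',ga[v,262:380:2].tolist()); print(v,'after ',g[v,262:380:2].tolist())
E
```

```text
pivot score 0.8387702107429504 at 318.5 154.5
5 before [231, 231, 231, 231, 231, 231, 232, 232, 232, 232, 232, 231, 231, 231, 231, 231, 231, 231, 231, 160, 177, 178, 179, 177, 176, 176, 177, 163, 231, 228, 131, 204, 209, 211, 210, 210, 187, 123, 123, 122, 122, 123, 123, 122, 122, 123, 123, 122, 122, 120, 121, 121, 123, 123, 124, 228, 229, 228, 228]
5 after  [227, 228, 228, 227, 227, 227, 227, 227, 227, 221, 216, 209, 202, 195, 187, 179, 171, 155, 122, 118, 161, 173, 173, 174, 174, 172, 173, 172, 156, 201, 205, 207, 206, 206, 187, 118, 118, 119, 118, 118, 119, 118, 118, 119, 119, 118, 118, 116, 117, 118, 118, 119, 155, 225, 224, 224, 225, 225, 224]
30 before [118, 118, 119, 125, 175, 177, 169, 115, 81, 80, 81, 82, 72, 97, 140, 141, 141, 141, 141, 164, 175, 176, 177, 176, 176, 176, 176, 156, 135, 140, 128, 202, 209, 210, 210, 210, 200, 135, 141, 140, 140, 140, 140, 110, 73, 81, 82, 82, 82, 84, 171, 175, 171, 136, 140, 140, 140, 138, 136]
30 after  [137, 137, 137, 136, 137, 136, 136, 137, 137, 137, 137, 137, 137, 162, 172, 169, 135, 77, 76, 77, 151, 171, 173, 174, 173, 172, 171, 173, 15
[... 2457 characters left out ...]
, 170, 133, 134, 134, 134, 134, 133, 133, 134, 133, 133, 134, 134, 134, 134, 134, 134]
160 before [137, 137, 137, 137, 137, 136, 137, 137, 137, 138, 137, 137, 138, 154, 178, 175, 174, 176, 178, 178, 175, 174, 174, 177, 176, 177, 178, 176, 175, 174, 173, 174, 175, 176, 177, 177, 177, 177, 174, 174, 173, 152, 176, 178, 165, 137, 137, 137, 138, 137, 138, 138, 137, 137, 137, 137, 136, 137, 137]
160 after  [134, 134, 134, 134, 134, 135, 133, 134, 134, 134, 134, 132, 168, 173, 169, 172, 174, 174, 173, 170, 170, 173, 174, 172, 127, 111, 111, 111, 112, 113, 113, 112, 122, 171, 173, 174, 174, 174, 172, 171, 168, 164, 171, 174, 166, 131, 135, 135, 135, 135, 134, 134, 134, 134, 134, 133, 134, 135, 134]
```

Numbers show the fence–flange gap is gone, both pads flush, arms parallel. Now the depth of engagement.

```bash
python3 - <<'E'
from h import *
f='wrist13'; b=cv2.imread('pics/wrist13.png'); g=cv2.cvtColor(b,cv2.COLOR_BGR2GRAY)
print('fence col 310',list(zip(range(54,72),g[54:72,310].tolist())));print('sink col 326',list(zip(range(46,72),g[46:72,326].tolist())))
print('pad col 297',list(zip(range(0,80,2),g[0:80:2,298].tolist()))); print('padR col 336',g[0:80:2,336].tolist())
m=((g[120:200,290:350]<125)&(g[120:200,290:350]>95)).astype(np.uint8)
n,_,s,c=cv2.connectedComponentsWithStats(m)
for i in range(1,n):
    if s[i,4]>100: print(s[i],c[i]+[290,120])
R=yawy(); p=np.array(sense()['position']); T=lambda u,v,z:np.round(R.T@(atz(f,u,v,z)-p),1)
for dz in(-2,1,4): print(T(318.5,156,p[2]+dz))
for v in(56,60,64):print(v,T(315,v,85),T(298,v,p[2]-2),T(298,v,p[2]-22))
print('tips',T(290,12,p[2]+1),T(290,20,p[2]+1))
E
```

```text
fence col 310 [(54, 172), (55, 173), (56, 170), (57, 164), (58, 141), (59, 99), (60, 93), (61, 93), (62, 95), (63, 94), (64, 95), (65, 94), (66, 94), (67, 93), (68, 94), (69, 93), (70, 94), (71, 94)]
sink col 326 [(46, 206), (47, 206), (48, 207), (49, 207), (50, 206), (51, 207), (52, 205), (53, 177), (54, 103), (55, 112), (56, 112), (57, 112), (58, 111), (59, 111), (60, 111), (61, 111), (62, 111), (63, 112), (64, 113), (65, 112), (66, 111), (67, 112), (68, 111), (69, 111), (70, 112), (71, 112)]
pad col 297 [(0, 227), (2, 227), (4, 227), (6, 118), (8, 118), (10, 117), (12, 118), (14, 117), (16, 117), (18, 84), (20, 81), (22, 80), (24, 79), (26, 79), (28, 79), (30, 76), (32, 77), (34, 78), (36, 76), (38, 75), (40, 76), (42, 73), (44, 73), (46, 73), (48, 71), (50, 72), (52, 71), (54, 71), (56, 71), (58, 67), (60, 61), (62, 59), (64, 64), (66, 98), (68, 120), (70, 118), (72, 111), (74, 112), (76, 113), (78, 113)]
padR col 336 [119, 119, 119, 119, 118, 118, 118, 117, 127, 81, 80, 81, 80, 79, 78, 78, 78, 77, 78, 76, 76, 74, 75, 74, 74, 74, 73, 72, 72, 63, 62, 63, 68, 131, 132, 133, 133, 134, 134, 134]
[ 19  26  19  19 284] [318.23239437 154.99647887]
[51.4 -0.8  2. ]
[51.9 -0.8 -1. ]
[52.3 -0.8 -4. ]
56 [ 89.   -1.8 -20.7] [93.2 -9.1  2. ] [ 96.9 -10.4  22. ]
60 [ 87.5  -1.8 -20.7] [91.5 -9.1  2. ] [ 95.  -10.4  22. ]
64 [ 86.2  -1.8 -20.7] [89.8 -9.1  2. ] [ 93.  -10.4  22. ]
tips [111.8 -12.2  -1. ] [108.2 -12.1  -1. ]
```

Pad rear edges sit at tool x ≈ 92.4 (two estimates agree). The flange end is at 90.1 and the fence end at 88.1, so both pads are fully on. Withdrawing straight up.

>>> drive_tool --motion "0 0 -15 0 0 0; 0 0 -25 0 0 0; 0 0 -40 0 0 0; 0 0 -50 0 0 0; 0 0 0 0 0 0"

```text
time: 26.7
position: [540.8, -111.2, 202.1]
tcp_rot: [0.001, 0.919, 0.395, 0.001]
wrist_force: [-0.3, 0.2, -0.4]
grip_width: 85.2
```

```bash
python3 - <<'E'
from h import *
st(); snap('wrist','wrist14'); f='wrist14'; b=cv2.imread('pics/wrist14.png'); g=cv2.cvtColor(b,cv2.COLOR_BGR2GRAY)
R=yawy(); p=np.array([540.6,-111.6,64.2]); W=lambda t:p+R@np.array(t)
piv=W([52.2,-.8,-1]); fe=W([88.1,-1.8,-20.8]); se=W([90.1,0,-20.8]); print('world',piv,fe,se)
a=proj(f,piv); print('pred piv',a,'fence',proj(f,fe),'sink',proj(f,se))
u,v=a.astype(int); w=25; m=((g[v-w:v+w,u-w:u+w]<125)&(g[v-w:v+w,u-w:u+w]>90)).astype(np.uint8)
n,_,s,c=cv2.connectedComponentsWithStats(m)
for i in range(1,n):
    if s[i,4]>40: print(s[i],c[i]+[u-w,v-w])
u,v=proj(f,se).astype(int); 
for r in(v-12,v-6): print(r,g[r,u-30:u+30].tolist())
print('col sink',v,g[v-8:v+12,u+2].tolist(),'col fence',g[v-8:v+12,u-4].tolist())
m=((abs(b.astype(int)-np.array([75,97,122])).max(2))<30).astype(np.uint8)
s0=cv2.absdiff(cv2.imread('pics/top0.png'),camera('top')[:,:,::-1].copy()).max(2)
cs,_=cv2.findContours((s0>45).astype(np.uint8),0,2)
print('top changes',[cv2.boundingRect(c) for c in cs if cv2.contourArea(c)>12])
E
```

```text
t 26.7 pos [ 540.8 -111.2  202.1] q [5.000e-04 9.188e-01 3.947e-01 1.200e-03] F [-0.3  0.2 -0.4] w 85.16844621009515 j [ 0.34  0.38 -0.31  1.79  0.14  0.98 -0.79]
world [575.95788073 -73.19007016  65.18871603] [599.9614466  -46.47053249  84.9812685 ] [602.6438588  -46.2591992   84.97954129]
pred piv [318.83020188 133.62424185] fence [317.50759022  89.66850316] sink [319.83780384  87.13529289]
[22 22  8  8 55] [318.65454545 133.54545455]
75 [137, 137, 137, 137, 138, 137, 137, 136, 137, 138, 137, 137, 136, 136, 138, 147, 172, 170, 119, 88, 81, 82, 106, 148, 172, 172, 171, 170, 171, 170, 174, 203, 205, 205, 207, 168, 88, 80, 80, 86, 167, 171, 172, 157, 136, 135, 136, 136, 135, 136, 134, 135, 135, 134, 135, 135, 135, 135, 134, 135]
81 [136, 136, 136, 137, 136, 136, 137, 136, 136, 137, 136, 136, 136, 136, 135, 145, 172, 171, 128, 92, 79, 80, 103, 144, 171, 171, 171, 170, 172, 170, 175, 203, 204, 205, 205, 168, 92, 78, 78, 77, 163, 170, 173, 159, 135, 135, 134, 135, 135, 135, 134, 134, 134, 134, 134, 135, 134, 135, 134, 134]
col sink 87 [204, 204, 204, 204, 204, 204, 204, 205, 186, 142, 113, 113, 113, 112, 120, 133, 134, 134, 133, 134] col fence [171, 172, 171, 171, 172, 172, 171, 171, 171, 172, 163, 132, 96, 95, 96, 102, 119, 134, 133, 134]
top changes [(573, 280, 67, 50), (235, 238, 13, 10), (449, 204, 11, 22), (346, 190, 12, 13), (441, 178, 6, 17), (208, 174, 19, 17), (281, 173, 13, 12), (279, 168, 12, 10), (297, 153, 10, 14), (329, 149, 13, 11), (392, 136, 14, 16), (309, 131, 20, 18), (358, 106, 13, 4), (351, 104, 118, 296)]
```

A second view from higher up agrees within 0.2 px (pivot at 318.7,133.5). The gap is still closed, the clamp hasn't drooped, and the top view shows changes only at moved items and the arm. Handing in.

```bash
python3 -c "
from cell import *
print(sign_off())"
```

```text
the job is handed in; nothing more can be done
None
```

The jig is loaded and the job is handed in at about 27 s of the 69 s allowed. The wide capacitor went in first, then the slim one, then the clamp.

- **Capacitors:** Each was lowered until it stopped on its bore floor. In the wrist view after release, both tops matched the height expected when fully home, to within about 2 px.
- **Clamp:** It lies flat and square on the fence and the heat sink's flange, and the gap between them is closed. Both pads are flush. Their rear edges sit about 2 mm past the flange's end and 4 mm past the fence's end, so the pads are fully on, though the flange margin is small. The clamp slipped back about 3 mm as I let go. A second view from higher up found it unmoved.
- **Bystanders:** A before/after comparison of the top view showed changes only at the handled items, the jig and the arm. I did not check each bystander one by one.
- **Not confirmed by eye:** The picture limit ran out before the final clamp check, so that check rests on pixel values, not a viewed picture. No check failed or disagreed.

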